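Load the bottom sample carrier from the gravity magazine and lock it on the stage

TASK

Press the magazine's pusher so that the bottom sample carrier comes part way out, draw that carrier out so that the rest of the stack drops down flat inside, and lay it gently (not dropped) and fully home in the nest of the black stage. Then turn the lock collar until its tongue lies along the carrier's end and its nib points at the white mark. Leave the other three carriers in the magazine and everything else where it stands.

Things in the scene. Friction and masses are not known exactly. Their poses are not given: they have to be found in the camera images.
- magazine: fixed aluminium gravity magazine; origin on the table under the column's centre, z up; carriers leave towards its -x. Floor 30 mm above the table; column 144 x 60 mm inside (x, y), walls 5 mm thick, 96 mm high (front wall 89 mm). Behind the column a 50 mm wide, 30 mm high guide runs to x = 175 mm
- mag_floor (a point): point on the magazine's floor at the centre of the column, 30 mm above the table; axes as magazine
- exit_ledge (a point): on top of the ledge outside the exit, 110 mm from the column's centre along -x, 30 mm above the table. The front wall (x = -72 to -77 mm) leaves a 19 mm gap above the floor: only the bottom carrier passes. Outside, the floor goes on as this ledge, 36 mm wide, to x = -140 mm: a carrier's sides overhang it by 10 mm each and can be pinched from above
- pusher (a joint): slide of the spring-returned pusher, m: 0 at rest, 0.062 fully pressed towards the magazine's -x. Its 11 mm high blade shoves only the bottom carrier, 60 mm outwards; this takes 5 to 10 N; let go, it returns by itself. The carrier stays out, the stack resting on its rear part; drawn right out (another 87 mm), it lets the stack drop onto the floor
- push_plate (a point): on the rear face of the pusher's upright dark steel push plate (50 mm wide, 8 mm thick, 33 to 95 mm above the table) behind the magazine, 75 mm above the table; moves with the pusher; axes as magazine, push along -x. Fully pressed, its front face is 15 mm from the rear wall: push from behind, do not straddle it
- carrier1: one of four identical flat grey sample carriers, 140 x 56 x 15 mm (x, y, z), about 0.12 kg, stacked flat in the magazine; origin at the centre of its underside, x along its length, z up. The bottom one, to be loaded. After pressing, its front (-x) end stands out 53 mm beyond the front wall
- carrier2: one of four identical flat grey sample carriers, 140 x 56 x 15 mm (x, y, z), about 0.12 kg, stacked flat in the magazine; origin at the centre of its underside, x along its length, z up. Second from the bottom
- carrier3: one of four identical flat grey sample carriers, 140 x 56 x 15 mm (x, y, z), about 0.12 kg, stacked flat in the magazine; origin at the centre of its underside, x along its length, z up. Third from the bottom
- carrier4: one of four identical flat grey sample carriers, 140 x 56 x 15 mm (x, y, z), about 0.12 kg, stacked flat in the magazine; origin at the centre of its underside, x along its length, z up. Top one
- stage: fixed black sample stage, slab 235 x 110 x 20 mm, with the nest on it; origin on the table under the nest's centre, x along the nest, +x towards the collar, z up. The nest's floor is a strip 50 mm wide, 35 mm above the table; beside it the slab's top is 20 mm above the table
- nest (a point): centre of the nest's floor, 35 mm above the table; axes as stage. A carrier lies here flat, its length along x (either way round), between side rails (|x| under 32 mm, inner faces at y = +-30.5 mm) and end stops (inner faces at x = +-72.5 mm, |y| under 18 mm), all 48 mm high above the table with outward-flared lips. Beyond |x| = 35 mm its sides are free
- collar (a joint): turn of the captive lock collar, rad, counter-clockwise from above. 0: its tongue points to the stage's +y (open); 1.57: the tongue lies along the stage's -x over the carrier's end and the nib opposite points at the white mark: locked. Travel -0.5 to 1.9, no stop at the mark; stiff (0.06 N m), stays where it is left
- collar_axis (a point): on the collar's vertical turning axis, 62 mm above the table, 105 mm from the nest's centre along the stage's +x. Collar 44 mm across
- grip_pin (a point): on the axis of the round upright dark steel grip pin on the tongue (16 mm across, 62 to 105 mm above the table), 90 mm above the table, 58 mm from the collar's axis. The tongue is 18 mm wide, reaches 75 mm from the axis, underside 54 mm, top 62 mm above the table: 4 mm over a seated carrier
- dish: bystander: open glass dish, 90 mm across, 15 mm high; origin at the centre of its underside
- beaker: bystander: glass beaker, 70 mm across, 90 mm high; origin at the centre of its underside
- flask: bystander: amber bottle, 60 mm across, 130 mm high; origin at the centre of its underside
- objective: bystander: upright steel microscope objective, 38 mm across, 58 mm high; origin at the centre of its underside
- slidebox: bystander: white plastic slide box, 85 x 120 x 32 mm; origin at the centre of its underside
- screwdriver: bystander: black-handled screwdriver, 170 mm, lying flat; origin on its handle-to-tip line
- opticsblock: bystander: plain aluminium block, 70 x 70 x 45 mm; origin at the centre of its underside
There are look-alikes about, which are no part of the job. Leave any purple look-alike of the carrier4 alone.

How it is judged:
On the way, in this order (a step that is already met when the one before it is completed fails the run):
1. the bottom carrier is out of the magazine and the stack has dropped flat onto its floor (horizontal distance between carrier1 and mag_floor above 0.143 m and z of carrier2 in the frame of mag_floor below 0.0035 m and horizontal distance between each of carrier2, carrier3, carrier4 and mag_floor below 0.007 m and z of carrier3 in the frame of mag_floor below 0.0185 m and z of carrier4 in the frame of mag_floor below 0.0335 m), for 0.1 s.
2. the carrier lies flat in the nest, collar still open (horizontal distance between carrier1 and nest below 0.006 m and z of carrier1 in the frame of nest below 0.003 m and angle between the x axis of carrier1 and the x axis of stage, either way round below 0.1 rad and angle between carrier1's own z axis and vertical below 0.05 rad and value of joint collar below 0.5 rad), for 0.2 s.
At the end, for the whole second after the job is handed in: The former bottom carrier lies at rest flat in the nest (centre within 6 mm, underside within 3 mm of its floor, turned under 0.1 rad), the collar is at 1.57 +- 0.13 rad, and the other three lie flat on one another on the magazine's floor, within 7 mm of the column's centre (horizontal distance between carrier1 and nest below 0.006 m and z of carrier1 in the frame of nest below 0.003 m and angle between the x axis of carrier1 and the x axis of stage, either way round below 0.1 rad and angle between carrier1's own z axis and vertical below 0.05 rad and z of carrier2 in the frame of mag_floor below 0.0035 m and horizontal distance between each of carrier2, carrier3, carrier4 and mag_floor below 0.007 m and z of carrier3 in the frame of mag_floor below 0.0185 m and z of carrier4 in the frame of mag_floor below 0.0335 m and value of joint collar between 1.44 and 1.7 rad and linear speed of carrier1 below 0.02 m/s); the robot touches nothing.
It fails at once if the carrier is dropped into the nest (faster than 0.6 m/s within 60 mm of its place) (linear speed of carrier1 above 0.6 m/s and distance between carrier1 and nest below 0.06 m).
It fails at once if another carrier is taken out of the magazine (more than 35 mm off the column's centre, or lifted 25 mm) (horizontal distance between any of carrier2, carrier3, carrier4 and mag_floor above 0.035 m or z of carrier2 in the frame of mag_floor above 0.04 m or z of carrier3 in the frame of mag_floor above 0.055 m or z of carrier4 in the frame of mag_floor above 0.07 m).
It fails at once if a bystander is moved more than 25 mm (distance of any of dish, beaker, flask, objective, slidebox, screwdriver, opticsblock from where it was at the start of the episode above 0.025 m).
It also fails if it takes over 66 s, if anything falls off the work surface, if the arm or the gripper's body presses on something with over 40 N, if the wrist force passes 120 N, or if a joint passes its speed limit or range.

ROBOT

A 7-joint arm with a two-finger parallel gripper is mounted at the origin on the work surface. World frame = base frame: x ahead of the robot, y to its left, z up, the work surface at z = 0. Lengths are in m, angles in rad, forces in N, time in s.
With the tool pointing down it reaches from about 0.4 to 0.85 m from the base axis. Payload 4.4 kg.
Tool frame: the origin (TCP) lies on the front face of the gripper's body, between the roots of the fingers; the fingertips stand 97 mm ahead of it and the grasp point (between the pads) lies 78 mm ahead of it; z points along the fingers, y is the line along which they close (so a half turn about z gives the same grasp; the last joint's range is limited). The gripper opens to 94 mm and grips with 3 to 60 N. Pads are 16 mm wide; open, the fingers measure 119 mm over their backs; the gripper's body (75 mm by 177 mm) begins 78 mm behind the grasp point.
Start: joints at [-1.32, 0.628, 0.038, 1.517, -0.027, 0.996, -0.02], TCP at [0.202, 0.618, 0.303] pointing down, gripper open.
Joint ranges: [-3.06, 3.06], [-0.37, 2.12], [-1.25, 1.32], [0.18, 2.47], [-1.1, 4.24], [0.23, 1.98], [-2.94, 2.94]. Speed limits (rad/s): [2.57, 2.57, 3.14, 3.14, 3.14, 3.14, 3.14].

INTERFACE

Orientations are given as a unit quaternion [x, y, z, w].
In Python, from station import ctrl gives the robot as it stands. Calls block until the motion is done:
- ctrl.move_to(position, orientation): joint-space move of the TCP to a pose.
- ctrl.move_linear(position, rotation=None, feed=0.15): straight line of the TCP; rotation=None keeps the orientation; feed is the mean speed in m/s.
- ctrl.move_joints(angles): joint-space move.
- ctrl.gripper_to(opening): opening from 0.0 (shut) to 1.0 (fully open); the grip force is fixed at half the most; returns when the fingers have stopped.
- ctrl.pause(seconds).
- ctrl.ik(position, orientation): joint angles nearest the present ones, or None.
- ctrl.state(): the state.
- ctrl.read_camera(name): name is "scene" or "top" or "wrist"; returns (picture, depth): 400x640x3 uint8, blue, green, red; 400x640 float32, m along the optical axis (not along the pixel's ray), 0 where there is no reading.
- ctrl.get_calibration(name): a dict with "K" (3x3 intrinsics, pixels), "rvec" (rotation vector, rad) and "tvec" (3), from world to camera coordinates, as OpenCV has them; the wrist camera has in their place "hand_eye" (4x4, takes a point from camera to tool coordinates, whose origin is the TCP and whose axes are the flange's). Camera axes: x right, y down, z forward; pixel columns grow to the right and rows downward; lengths in m; the calibration is good to about 2 mm. A picture is of the moment at which its call begins: read the wrist's pose just before it. get_calibration takes no time and is no camera call.
A pose or a line that the arm cannot do raises ctrl.IKError and nothing moves.
- ctrl.hand_in(): hands the job in; it is judged then, once.
Trained networks look in the newest picture that a camera, given by its name, has taken for a name from the list of things; names that differ only in an ending like _2 or _b are one class to them, and where a whole thing is asked for, a point or a joint stands for the part that bears it (a point fixed in the world has none). Each returns a list of dicts, best first, with "conf" (0 to 1); they miss things now and then, are a little off and sometimes report something else, mostly with a low value. They report only what shows in the picture. A call takes as long as a camera call. They do not tell look-alikes from the thing itself.
- ctrl.regions_of(camera, query): "pixels" (400x640 bool, what is visible of it) and "at" ([column, row] in pixels, amid what is visible of it).
The state is a dict: "time_s": time; "qpos": joint angles; "joint_velocities": joint speeds; "effort": joint torques, N m; "tool_pos": TCP position; "ee_rot": TCP orientation; "ft_force": force on the tool from outside, world axes, zero at the start; "torque": the same for the moment, N m; "width": opening from 0.0 (shut) to 1.0 (fully open); "grip_force": force on a finger pad.
Only numpy, scipy, OpenCV 4.12 (cv2) and the standard library are available. Lean on these libraries where they do the work, as an engineer would, in place of code of your own. Each camera call takes 0.05 s, during which the arm holds its last target. There are 200 camera calls.

## Working session

There is one attempt and no reset: what is moved stays moved. The work goes in short steps, each a Python script; the robot and the scene stay as the last script left them, time stands still between calls to the robot, and variables do not carry over. Pictures are saved under pics/ and viewed, at most 10 in all, crops included, and the job is handed in when it is done.

```bash
mkdir -p pics; ls
cat > h.py <<'E'
import numpy as np, cv2
from scipy.spatial.transform import Rotation as R
from station import ctrl
def cam(name):
    c=ctrl.get_calibration(name); K=np.array(c["K"])
    s=ctrl.state()
    im,d=ctrl.read_camera(name)
    if "hand_eye" in c:
        T=np.eye(4);T[:3,:3]=R.from_quat(s["ee_rot"]).as_matrix();T[:3,3]=s["tool_pos"]
        T=T@np.array(c["hand_eye"])
    else:
        T=np.eye(4);T[:3,:3]=cv2.Rodrigues(np.array(c["rvec"],float))[0];T[:3,3]=np.ravel(c["tvec"]);T=np.linalg.inv(T)
    return im,d,K,T
def cloud(d,K,T):
    v,u=np.mgrid[:d.shape[0],:d.shape[1]]
    p=np.stack([(u-K[0,2])/K[0,0]*d,(v-K[1,2])/K[1,1]*d,d],-1)
    w=p@T[:3,:3].T+T[:3,3]; w[d<=0]=np.nan
    return w
def quat(yaw):  # tool down, tool y axis (closing) at yaw+90deg ; tool x at yaw
    return (R.from_euler('z',yaw)*R.from_euler('x',np.pi)).as_quat()
E
python3 - <<'E'
from h import *
s=ctrl.state();print(s["tool_pos"],s["ee_rot"],s["time_s"])
ims=[]
for n in ["top","scene"]:
    im,d,K,T=cam(n);np.savez(n,im=im,d=d,K=K,T=T);print(n,T[:3,3]);cv2.imwrite(f"pics/{n}.png",im)
    for q in ["magazine","stage","push_plate","grip_pin","carrier4","collar"]:
        w=cloud(d,K,T)
        for r in ctrl.regions_of(n,q)[:4]:
            print(q,round(r["conf"],2),np.round(r["at"]),r["pixels"].sum(),np.round(np.nanmedian(w[r["pixels"]],axis=0),3))
E
```

```text
pics
[0.2023558  0.61720807 0.30178839] [ 1.57737584e-01  9.87480641e-01 -9.08617496e-04 -1.09179973e-04] 0.0
top [ 0.2824156  -0.01465121  1.29314433]
magazine 0.85 [250. 209.] 1453 [0.526 0.215 0.041]
stage 0.9 [415. 205.] 3047 [ 0.523 -0.286  0.027]
push_plate 0.6 [216. 202.] 332 [0.533 0.315 0.045]
push_plate 0.22 [416. 178.] 273 [ 0.605 -0.28   0.064]
grip_pin 0.67 [413. 177.] 275 [ 0.605 -0.28   0.064]
carrier4 0.68 [260. 195.] 967 [0.544 0.172 0.092]
carrier4 0.59 [259. 254.] 832 [0.378 0.182 0.016]
collar 0.65 [413. 176.] 258 [ 0.605 -0.279  0.064]
scene [1.37832917 0.77510121 0.83738245]
magazine 0.66 [368. 244.] 2949 [0.565 0.233 0.038]
stage 0.6 [248. 184.] 1689 [ 0.555 -0.267  0.024]
stage 0.41 [232. 180.] 218 [ 0.616 -0.271  0.061]
push_plate 0.85 [399. 245.] 433 [0.542 0.311 0.044]
push_plate 0.58 [340. 197.] 330 [0.389 0.001 0.005]
grip_pin 0.61 [229. 184.] 213 [ 0.616 -0.274  0.061]
carrier4 0.95 [355. 222.] 688 [0.549 0.169 0.09 ]
carrier4 0.75 [392. 218.] 624 [0.388 0.19  0.015]
```

Run:
```python
from h import *
a=np.load("top.npz");im=a["im"]
cv2.imwrite("pics/topc.png",cv2.resize(im[110:310,160:500],(800,471),interpolation=cv2.INTER_CUBIC))
w=cloud(a["d"],a["K"],a["T"])
b=np.load("scene.npz");w2=cloud(b["d"],b["K"],b["T"])
for nm,W in (("top",w),("scene",w2)):
  def rect(m,l):
    p=W[m][:,:2].astype(np.float32)
    if len(p)>20:
        c=cv2.minAreaRect(p);print(nm,l,len(p),np.round(c[0],4),np.round(c[1],4),round(c[2],1))
  x,y,z=W[...,0],W[...,1],W[...,2]
  mag=(x>.42)&(x<.68)&(y>.02)&(y<.42)
  rect(mag&(z>.085)&(z<.093),"car4top"); rect(mag&(z>.117)&(z<.135),"magtop"); rect(mag&(z>.02)&(z<.036),"ledge/guide")
  st=(x>.38)&(x<.72)&(y<-.15)&(y>-.42)
  rect(st&(z>.015)&(z<.025),"slab");rect(st&(z>.014)&(z<.055),"slab+");rect(st&(z>.057)&(z<.068),"collar");rect(st&(z>.095)&(z<.115),"pin")
```

```text
top car4top 764 [0.5421 0.2129] [0.0712 0.2382] 4.7
top ledge/guide 464 [0.4948 0.185 ] [0.1432 0.3129] 2.9
top slab 1380 [ 0.5221 -0.3109] [0.2861 0.2153] 0.5
top slab+ 2863 [ 0.5243 -0.3107] [0.2182 0.2885] 90.0
top collar 222 [ 0.6046 -0.274 ] [0.0431 0.0964] 16.1
top pin 29 [ 0.6054 -0.2405] [0.0129 0.0158] 6.8
scene car4top 761 [0.5451 0.2112] [0.0752 0.2415] 4.3
scene ledge/guide 679 [0.5516 0.1883] [0.0744 0.3164] 9.4
scene slab 664 [ 0.5263 -0.3113] [0.2924 0.2165] 0.1
scene slab+ 1423 [ 0.5269 -0.3115] [0.2167 0.2932] 90.0
scene collar 136 [ 0.6177 -0.2727] [0.0974 0.0434] 86.6
scene pin 22 [ 0.61   -0.2407] [0.0151 0.0154] 60.1
```

View pics/topc.png

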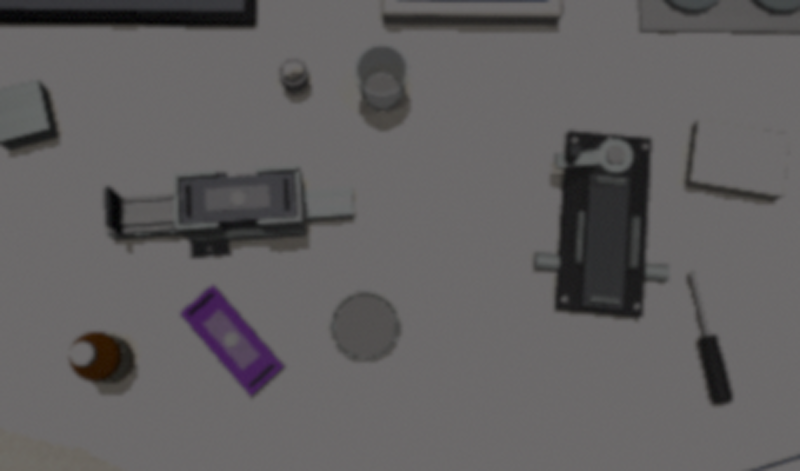

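View pics/scene.png

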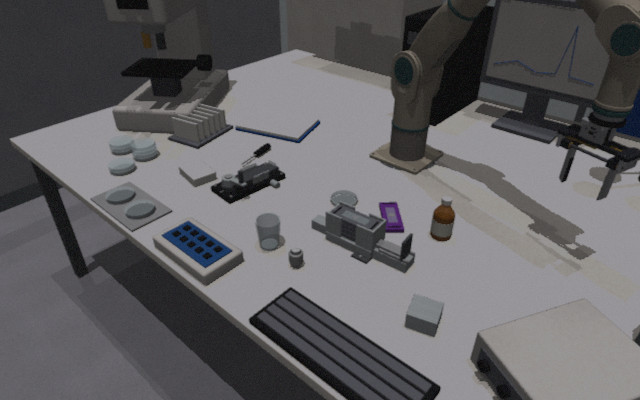

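The top crop shows the magazine at about crop (240,205), with its exit to the right (world -y) and the plate at (113,210). The stage is at (605,225), with the collar at the top and the tongue pointing to world +y, so it is open. There are two candidates for carrier4: the grey stack inside the magazine (top px 260,195) and a purple one on the table (259,254). The grey stack fits the description. Next I'll take closer wrist looks at both stations.

Run:
```python
from h import *
print(np.round(ctrl.get_calibration("wrist")["hand_eye"],3))
he=np.array(ctrl.get_calibration("wrist")["hand_eye"])
for n,p in (("mag",[.54,.2,.4]),("stage",[.5,-.3,.4])):
  for y in (94,-86,0,180,-4): 
    j=ctrl.ik(p,quat(np.radians(y))); print(n,y,None if j is None else np.round(j,2))
def look(n,c,yaw,z):
    q=quat(yaw); off=R.from_quat(q).as_matrix()@he[:3,3]
    ctrl.move_to([c[0]-off[0],c[1]-off[1],z],q)
    im,d,K,T=cam("wrist"); np.savez(n,im=im,d=d,K=K,T=T); cv2.imwrite(f"pics/{n}.png",im)
    print(n,ctrl.state()["time_s"],T[:3,3],K[0,0])
look("wstage",(.53,-.295),np.radians(176),.33)
look("wmag",(.54,.21),np.radians(94),.33)
```

```text
[[-0.    -0.966 -0.257  0.073]
 [ 1.    -0.     0.     0.001]
 [-0.    -0.257  0.966 -0.081]
 [ 0.     0.     0.     1.   ]]
mag 94 [-0.7   0.46  0.45  1.6  -0.21  1.13 -0.12]
mag -86 [-0.14  0.45 -0.4   1.59  0.19  1.14  2.63]
mag 0 [-0.92  0.54  0.85  1.61 -0.43  1.19 -1.55]
mag 180 [-0.46  0.43  0.08  1.6  -0.04  1.12  1.2 ]
mag -4 [-0.93  0.55  0.86  1.61 -0.44  1.19 -1.61]
stage 94 [-0.09  0.61  1.    1.59 -0.54  1.24  1.08]
stage -86 [-0.14  0.67  1.15  1.59 -0.63  1.29 -1.97]
stage 0 [-0.08  0.61  1.    1.59 -0.53  1.24 -0.56]
stage 180 [-0.01  0.55  0.83  1.59 -0.43  1.19  2.48]
stage -4 [-0.09  0.61  1.    1.59 -0.53  1.24 -0.63]
wstage 4.2417 [ 0.5307333  -0.29448125  0.41128742] 317.8160375604073
wmag 5.9417 [0.54041721 0.21109041 0.4114894 ] 317.8160375604073
```

Run:
```python
from h import *
a=cv2.imread("pics/wstage.png");b=cv2.imread("pics/wmag.png")
g=lambda i:np.clip(255*(i/255.)**.6,0,255).astype(np.uint8)
cv2.imwrite("pics/both.png",cv2.resize(g(np.vstack([a,b])),(480,600),interpolation=cv2.INTER_AREA))
def rect(W,m,l):
    p=W[m][:,:2].astype(np.float32)
    if len(p)>20:
        c=cv2.minAreaRect(p);print(l,len(p),np.round(c[0],4),np.round(c[1],4),round(c[2],1),"med z",round(float(np.median(W[m][:,2])),4))
def big(m):
    n,L,S,_=cv2.connectedComponentsWithStats(m.astype(np.uint8),connectivity=8);return L==1+np.argmax(S[1:,4])
for n in("wstage","wmag"):
    f=np.load(n+".npz");W=cloud(f["d"],f["K"],f["T"]);z=W[...,2]
    print(n,"range",np.nanmin(W.reshape(-1,3),0),np.nanmax(W.reshape(-1,3),0))
    B=[(.016,.024),(.032,.039),(.045,.052),(.056,.068),(.1,.112)] if n=="wstage" else [(.086,.094),(.112,.13),(.026,.034),(.094,.1),(.055,.065)]
    for lo,hi in B:
        m=(z>lo)&(z<hi)
        if m.sum()>20: rect(W,big(m),(lo,hi))
```

```text
wstage range [ 0.38206016 -0.87596114 -0.75669414] [1.73579562 0.15640118 0.36660058]
(0.016, 0.024) 5671 [ 0.5362 -0.309 ] [0.2486 0.1118] 5.4 med z 0.0193
(0.032, 0.039) 6628 [ 0.5194 -0.2891] [0.0503 0.1955] 84.9 med z 0.0343
(0.045, 0.052) 248 [ 0.51   -0.2529] [0.0055 0.0639] 85.9 med z 0.0468
(0.056, 0.068) 1725 [ 0.6134 -0.2702] [0.0949 0.0431] 85.5 med z 0.0615
(0.1, 0.112) 202 [ 0.6053 -0.2397] [0.0146 0.0151] 86.5 med z 0.1041
wmag range [ 0.10368033 -0.36649219 -0.75883629] [1.9060622  0.35370939 0.36610539]
(0.086, 0.094) 7959 [0.5463 0.1699] [0.0604 0.1465] 4.0 med z 0.0893
(0.026, 0.034) 846 [0.5541 0.0548] [0.035  0.0426] 4.6 med z 0.0292
(0.094, 0.1) 945 [0.541  0.2242] [0.0705 0.052 ] 4.1 med z 0.0953
(0.055, 0.065) 22 [ 0.6804 -0.0063] [0.0017 0.0185] 11.4 med z 0.0609
```

View pics/both.png

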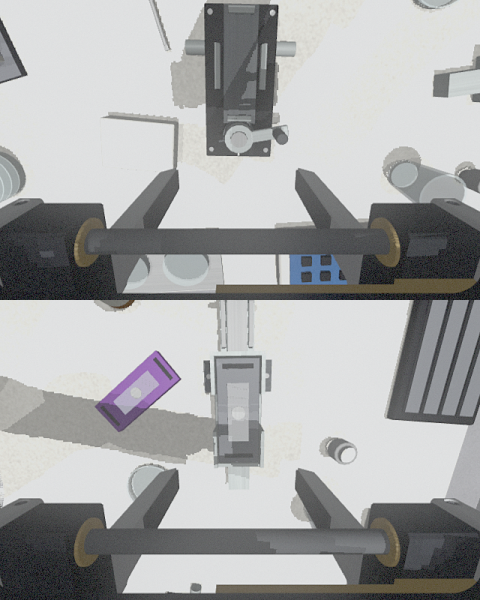

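Wrist view: the stage is at top (240,80), with the pin at (281,133). In the bottom half the magazine is at (238,410) holding the grey stack, with the ledge at (238,478). The wall tops measure 95 mm above the table. I'll refine the stage numbers and press the pusher now.

```bash
cat >> h.py <<'E'
MC=np.array([.5457,.1733]);MY=np.radians(94.2)
def mag(x,y,z):
    c,s=np.cos(MY),np.sin(MY); return [MC[0]+c*x-s*y,MC[1]+s*x+c*y,z]
def close(): ctrl.gripper_to(0.0)
E
python3 - <<'E'
from h import *
f=np.load("wstage.npz");W=cloud(f["d"],f["K"],f["T"]);
yaw=np.radians(-4.6);c=np.array([.507,-.287])
P=W.reshape(-1,3);P=P[np.isfinite(P).all(1)]
def loc(P):
    q=P[:,:2]-c;return np.c_[q@[np.cos(yaw),np.sin(yaw)],q@[-np.sin(yaw),np.cos(yaw)],P[:,2]]
L=loc(P);x,y,z=L.T
def ext(m,l): 
    m=m&True
    if m.sum()>5: print(l,m.sum(),"x",np.round(np.percentile(x[m],[2,50,98]),4),"y",np.round(np.percentile(y[m],[2,50,98]),4),"z",np.round(np.median(z[m]),4))
hi=(z>.044)&(z<.052)
ext(hi&(abs(x)<.04)&(y>.02)&(y<.05),"rail+");ext(hi&(abs(x)<.04)&(y<-.02)&(y>-.05),"rail-")
ext(hi&(x<-.06)&(x>-.1)&(abs(y)<.03),"stop-");ext(hi&(x>.06)&(x<.085)&(abs(y)<.03),"stop+")
fl=(z>.032)&(z<.038)&(abs(x)<.06)&(abs(y)<.04);ext(fl,"floor")
for lo in(-.06,0.035):
    ext(fl&(x>lo)&(x<lo+.02),"floorsec")
s=(z>.016)&(z<.024)&(abs(y)<.07)&(x>-.12)&(x<.16);ext(s,"slab")
m=(z>.057)&(z<.066)&(x>.07)&(x<.13)&(y<.018)&(y>-.04)
A=np.c_[x[m],y[m]]; print("collar rect",m.sum(), cv2.minEnclosingCircle(A.astype(np.float32)))
t=(z>.1)&(z<.108)&(x>.05)&(x<.15)&(y>.02)&(y<.09);ext(t,"pin")
f=np.load("wmag.npz");W=cloud(f["d"],f["K"],f["T"]);P=W.reshape(-1,3);P=P[np.isfinite(P).all(1)]
c=MC;yaw=MY;L=loc(P);x,y,z=L.T
ext((abs(z-.0955)<.003)&(abs(y)<.04)&(abs(x)<.09),"walls");ext((abs(z-.09)<.0015)&(abs(y)<.028)&(abs(x)<.07),"car4")
ext((abs(z-.03)<.003)&(abs(y)<.03)&(x<-.08)&(x>-.16),"ledge")
for s_ in(-1,1): ext((abs(z-.0955)<.003)&(y*s_>.026)&(y*s_<.04)&(abs(x)<.09),"wall%d"%s_)
# press
q=quat(MY);close()
ctrl.move_to(mag(.21,0,.26),q);ctrl.move_linear(mag(.21,0,.155),feed=.2)
f0=np.array(ctrl.state()["ft_force"])
ctrl.move_linear(mag(.125,0,.155),feed=.1)
d=np.array([np.cos(MY),np.sin(MY),0])
X=.125;print("t",ctrl.state()["time_s"],(np.array(ctrl.state()["ft_force"])-f0)@d)
while X>.1:
    X-=.003;ctrl.move_linear(mag(X,0,.155),feed=.05)
    F=(np.array(ctrl.state()["ft_force"])-f0)@d;print(round(X,4),round(F,1))
    if abs(F)>18:break
print(ctrl.state()["time_s"])
E
```

```text
rail+ 293 x [-0.0304  0.0003  0.0311] y [0.0312 0.034  0.0366] z 0.0466
rail- 283 x [-0.031  -0.0009  0.0298] y [-0.0382 -0.0358 -0.0335] z 0.0466
stop- 204 x [-0.0794 -0.0766 -0.0742] y [-0.0175  0.001   0.0166] z 0.0466
stop+ 162 x [0.0742 0.0772 0.0841] y [-0.0191  0.0002  0.0163] z 0.0467
floor 4999 x [-0.0579 -0.004   0.0569] y [-0.0254 -0.0009  0.0234] z 0.0343
floorsec 922 x [-0.0595 -0.0503 -0.0404] y [-0.0253 -0.0006  0.0234] z 0.0342
floorsec 756 x [0.0352 0.0451 0.0546] y [-0.0256 -0.0013  0.0229] z 0.0343
slab 9199 x [-0.0859  0.0153  0.1415] y [-0.0571 -0.0273  0.0564] z 0.0192
collar rect 1064 ((0.1047351136803627, -0.001212738803587854), 0.02223653718829155)
pin 202 x [0.087  0.0941 0.1015] y [0.0483 0.0549 0.0621] z 0.1041
walls 1514 x [-0.0728  0.0457  0.0769] y [-0.0341  0.0002  0.0355] z 0.0952
car4 6568 x [-0.0656  0.0053  0.0677] y [-0.0259  0.0007  0.0267] z 0.0895
ledge 845 x [-0.1392 -0.1184 -0.0982] y [-0.0171 -0.0003  0.0174] z 0.0292
wall-1 590 x [-0.0736  0.0316  0.076 ] y [-0.0344 -0.0316 -0.0279] z 0.0952
wall1 588 x [-0.0732  0.0319  0.0754] y [0.0279 0.0329 0.0358] z 0.0952
t 10.0333 4.38458146193654
0.122 5.8
0.119 5.3
0.116 6.9
0.113 7.2
0.11 6.9
0.107 6.8
0.104 9.8
0.101 15.3
0.098 20.9
12.2833
```

```bash
cat >> h.py <<'E'
NC=np.array([.5069,-.2879]);NY=np.radians(-4.9)
def nest(x,y,z):
    c,s=np.cos(NY),np.sin(NY); return [NC[0]+c*x-s*y,NC[1]+s*x+c*y,z]
E
python3 - <<'E'
from h import *
q=quat(MY)
ctrl.move_linear(mag(.185,0,.155),feed=.2);ctrl.move_linear(mag(.17,0,.22),feed=.25)
ctrl.gripper_to(1.0)
ctrl.move_to(mag(-.109,0,.22),q)
im,d,K,T=cam("wrist");cv2.imwrite("pics/out.png",im);W=cloud(d,K,T)
P=W.reshape(-1,3);P=P[np.isfinite(P).all(1)];p=P[:,:2]-MC;c,s=np.cos(MY),np.sin(MY)
x=p@[c,s];y=p@[-s,c];z=P[:,2]
for l,m in(("car1",(abs(z-.045)<.004)&(abs(y)<.05)&(x<-.078)&(x>-.2)),("car4",(abs(z-.09)<.003)&(abs(y)<.027)&(abs(x)<.07)),("ledge",(abs(z-.03)<.003)&(abs(y)<.03)&(x<-.08)&(x>-.16))):
    if m.sum()>5:print(l,m.sum(),np.round(np.percentile(x[m],[1,50,99]),4),np.round(np.percentile(y[m],[1,50,99]),4),np.median(z[m]),cv2.minAreaRect(np.c_[x[m],y[m]].astype(np.float32)))
print(ctrl.state()["time_s"])
E
```

```text
car1 3259 [-0.1292 -0.1073 -0.0865] [-0.0273  0.0002  0.0272] 0.044372245722792636 ((-0.10820755362510681, -9.6077099442482e-05), (0.04398069530725479, 0.0560745932161808), 0.4679509401321411)
car4 14464 [-0.0687 -0.0139  0.0314] [-0.0264 -0.0001  0.0265] 0.08946078685146672 ((-0.018644336611032486, -2.7939677238464355e-07), (0.10270950198173523, 0.053993597626686096), 0.003949080593883991)
ledge 172 [-0.1396 -0.1375 -0.135 ] [-0.0179 -0.0024  0.0168] 0.029275765979757895 ((-0.13725383579730988, -0.00014302320778369904), (0.004729946609586477, 0.03552239388227463), 0.1464097499847412)
15.8667
```

View pics/out.png

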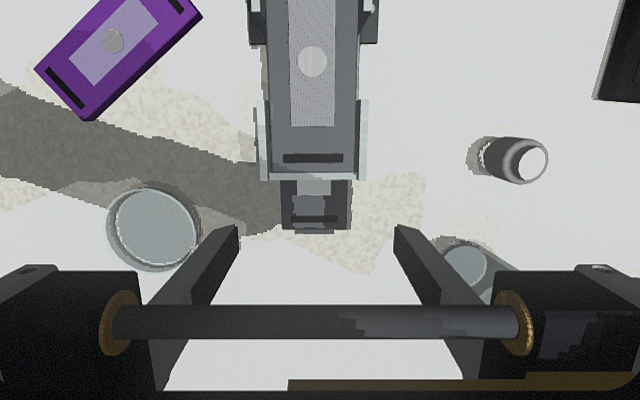

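The carrier is out by 53 mm and centred, with its front at px (316,230). Next I'll pinch it and draw it out.

Run:
```python
from h import *
a=np.load("wmag.npz");W=cloud(a["d"],a["K"],a["T"]).reshape(-1,3)
m=(W[:,2]>.03)&(W[:,2]<.12)&(W[:,0]>.595)&(W[:,0]<.75)&(W[:,1]>-.1)&(W[:,1]<.12)
bm=W[m];print("beaker min x,y",np.round(np.percentile(bm,[1,50,99],axis=0),3) if len(bm) else None)
ctrl.move_linear(mag(-.109,0,.121),feed=.15)
print(ctrl.state()["ft_force"])
ctrl.gripper_to(0.0); s=ctrl.state();print("w",s["width"]*94,s["grip_force"],s["ft_force"],s["time_s"])
ctrl.move_linear(mag(-.199,0,.121),feed=.08)
ctrl.move_linear(mag(-.215,0,.124),feed=.08)
s=ctrl.state();print("w",s["width"]*94,s["grip_force"],s["ft_force"],s["time_s"])
ctrl.pause(.1)
im,d,K,T=cam("wrist");cv2.imwrite("pics/drawn.png",im);W=cloud(d,K,T)
P=W.reshape(-1,3);P=P[np.isfinite(P).all(1)];p=P[:,:2]-MC;c,s=np.cos(MY),np.sin(MY)
x=p@[c,s];y=p@[-s,c];z=P[:,2]
for l,m in(("car1",(abs(z-.048)<.02)&(abs(y)<.035)&(x<-.079)&(x>-.24)),("stack",(z<.093)&(z>.06)&(abs(y)<.025)&(abs(x)<.068))):
    if m.sum()>5:
        A=np.c_[x[m],y[m],np.ones(m.sum())];k=np.linalg.lstsq(A,z[m],rcond=None)[0]
        print(l,m.sum(),np.round(np.percentile(x[m],[1,50,99]),4),np.round(np.percentile(y[m],[1,50,99]),4),np.median(z[m]),"slope",k)
```

```text
beaker min x,y [[ 0.678 -0.013  0.031]
 [ 0.708  0.106  0.046]
 [ 0.74   0.12   0.082]]
[-0.11189187 -0.13459136  0.58922209]
w 56.186630181421094 29.963703453540802 [-0.5547664  -0.53342484  2.85250656] 17.35
w 55.69800190642583 29.934352934360504 [ 0.43097844  0.68666158 -0.54669258] 18.975
car1 32921 [-0.233  -0.1552 -0.0885] [-0.0294 -0.0002  0.0289] 0.04698382668637327 slope [-0.02880118  0.00179077  0.04227298]
```

View pics/drawn.png

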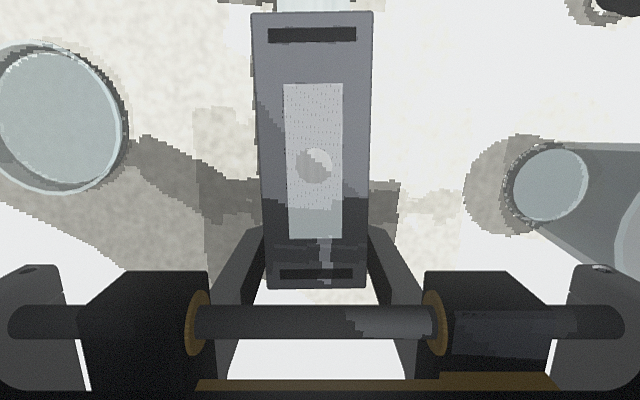

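Run:
```python
from h import *
ctrl.move_linear(mag(-.215,0,.24),feed=.2)
im,d,K,T=cam("wrist");S=ctrl.state();W=cloud(d,K,T);P=W.reshape(-1,3);P=P[np.isfinite(P).all(1)]
t=(P-S["tool_pos"])@R.from_quat(S["ee_rot"]).as_matrix()
m=(t[:,2]>.05)&(t[:,2]<.1)&(abs(t[:,1])<.031)&(abs(t[:,0])<.2)
t=t[m];print(len(t),np.round(np.percentile(t,[.5,50,99.5],axis=0),4))
q=(abs(t[:,0]-.05)<.1)
A=np.c_[t[:,0],t[:,1],np.ones(len(t))];print("tilt",np.linalg.lstsq(A,t[:,2],rcond=None)[0])
print(cv2.minAreaRect(t[:,:2].astype(np.float32)))
ctrl.move_to(nest(-.049,0,.22),quat(NY))
im,d,K,T=cam("top");W=cloud(d,K,T);P=W.reshape(-1,3);P=P[np.isfinite(P).all(1)];p=P[:,:2]-MC;c,s=np.cos(MY),np.sin(MY)
x=p@[c,s];y=p@[-s,c];z=P[:,2];m=(abs(y)<.022)&(abs(x)<.06)
A=np.c_[x[m],y[m],np.ones(m.sum())];print("stack z",np.round(np.percentile(z[m],[5,50,95]),4),np.linalg.lstsq(A,z[m],rcond=None)[0],ctrl.state()["time_s"])
print(ctrl.state()["tool_pos"])
```

```text
31882 [[-0.0192 -0.0286  0.0538]
 [ 0.0585  0.0006  0.0764]
 [ 0.1182  0.0297  0.0785]]
tilt [0.01618546 0.00469772 0.07517664]
((0.04901518672704697, -0.0002782866358757019), (0.06194937229156494, 0.14064671099185944), 89.57624053955078)
stack z [0.0724 0.0766 0.0804] [0.00924839 0.02910631 0.07610836] 20.9917
[ 0.4589349  -0.28223125  0.21934994]
```

Run:
```python
from h import *
ctrl.move_linear(nest(-.049,0,.145),feed=.12)
f0=np.array(ctrl.state()["ft_force"])
z=.145
while z>.1235:
    z-=.003 if z>.132 else .0015
    ctrl.move_linear(nest(-.049,0,z),feed=.05)
    f=np.array(ctrl.state()["ft_force"])-f0;print(round(z,4),np.round(f,1))
    if f[2]>6:break
print(ctrl.state()["tool_pos"],ctrl.state()["time_s"])
```

```text
0.142 [ 0.3 -1.1  0.4]
0.139 [-0.8 -1.2  0.5]
0.136 [-1.  -1.1 -0.6]
0.133 [-0.3 -0.9  1.4]
0.13 [-1.1 -0.7  0.7]
0.1285 [-0.6 -1.6  0.9]
0.127 [-0.4 -0.8  0.2]
0.1255 [-0.9  0.1  5.4]
0.124 [-2.5  2.3 18.1]
[ 0.45812346 -0.28390458  0.12585922] 24.0167
```

Run:
```python
from h import *
ctrl.move_linear(nest(-.049,0,.1255),feed=.05)
ctrl.gripper_to(0.85)
ctrl.move_linear(nest(-.049,0,.24),feed=.2)
ctrl.pause(.2)
im,d,K,T=cam("wrist");cv2.imwrite("pics/nest.png",im);W=cloud(d,K,T);P=W.reshape(-1,3);P=P[np.isfinite(P).all(1)];p=P[:,:2]-NC;c,s=np.cos(NY),np.sin(NY)
x=p@[c,s];y=p@[-s,c];z=P[:,2]
m=(abs(z-.05)<.006)&(abs(y)<.029)&(abs(x)<.071)
A=np.c_[x[m],y[m],np.ones(m.sum())]
print("car1",m.sum(),np.round(np.percentile(z[m],[1,50,99]),4),np.linalg.lstsq(A,z[m],rcond=None)[0])
m=(abs(z-.05)<.0025)&(abs(y)<.045)&(abs(x)<.074)&((abs(x)>.036))
print(np.round(np.percentile(np.c_[x[m],y[m]],[.5,50,99.5],axis=0),4))
m=(abs(z-.061)<.005)&(x>.07)&(x<.135)&(abs(y)<.1);print("collar",m.sum(),cv2.minEnclosingCircle(np.c_[x,y][m&(y<.015)].astype(np.float32)) if m.sum()>9 else 0)
m=(z>.1)&(z<.108)&(x>.05)&(x<.15)&(y>.02)&(y<.09)
if m.sum()>5:print("pin",cv2.minAreaRect(np.c_[x,y][m].astype(np.float32)))
print(ctrl.state()["time_s"])
for a in(0,45,90,-90,-45,180,135):
  for r in(np.pi/2+.18,np.pi):
    j=ctrl.ik(nest(.105+.058*np.cos(r),.058*np.sin(r),.165),quat(NY+r+np.radians(a)));print(a,round(r,2),None if j is None else np.round(j,2))
```

```text
car1 10943 [0.0476 0.0494 0.0511] [0.00030987 0.00098488 0.04938256]
[[-0.0678 -0.0261]
 [ 0.0421  0.002 ]
 [ 0.0706  0.0296]]
collar 2865 ((0.09731622785329819, -0.0033019508700817823), 0.01957138068974018)
pin ((0.08924216032028198, 0.0567583367228508), (0.005562851671129465, 0.014701641164720058), 2.2244536876678467)
25.825
0 1.75 [ 0.05  0.85  0.49  1.63 -0.52  0.79  0.87]
0 3.14 [ 0.37  0.77  0.12  1.7  -0.13  0.68  2.04]
45 1.75 [ 0.16  0.81  0.29  1.63 -0.31  0.75  1.48]
45 3.14 [-0.13  1.08  1.13  1.72 -1.1   1.11 -2.64]
90 1.75 [ 0.72  0.89 -0.7   1.61  0.69  0.9   1.43]
90 3.14 [-0.13  1.08  1.13  1.72 -1.09  1.11 -1.86]
-90 1.75 [-0.13  0.98  0.89  1.64 -0.89  0.97 -0.4 ]
-90 3.14 [ 0.13  0.83  0.52  1.71 -0.57  0.76  0.85]
-45 1.75 [-0.05  0.9   0.69  1.64 -0.71  0.87  0.25]
-45 3.14 [ 0.25  0.79  0.32  1.71 -0.36  0.7   1.46]
180 1.75 [-0.21  1.1   1.13  1.64 -1.09  1.14 -1.83]
180 3.14 [-0.05  0.97  0.92  1.72 -0.93  0.95 -0.42]
135 1.75 [-0.22  1.11  1.14  1.64 -1.1   1.16 -2.61]
135 3.14 [-0.12  1.07  1.11  1.72 -1.08  1.1  -1.09]
```

View pics/nest.png

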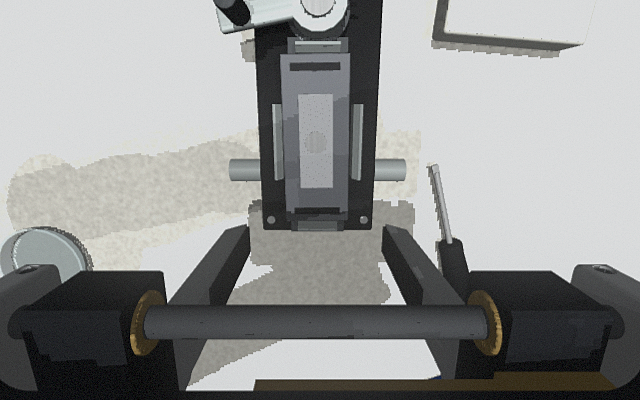

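The carrier is seated flat, with its top at 49.4 mm at px (316,140). The pin is at (232,12). Now I'll turn the collar.

Run:
```python
from h import *
ax=np.array(nest(.105,0,0))[:2]
d=np.array([.6053,-.2397])-ax; r0=np.arctan2(d[1],d[0])-NY;print("pin r",np.linalg.norm(d),"joint",r0-np.pi/2)
def P(r,z,rad=.058):return nest(.105+rad*np.cos(r),rad*np.sin(r),z)
Q=lambda r:quat(NY+r)
ctrl.gripper_to(.55)
ctrl.move_to(P(r0,.24),Q(r0));ctrl.move_linear(P(r0,.166),feed=.15)
ctrl.gripper_to(0);s=ctrl.state();print("w",s["width"]*94,s["grip_force"],s["ft_force"],s["time_s"])
for r in np.linspace(r0,np.pi,9)[1:]:
    ctrl.move_linear(P(r,.166),rotation=Q(r),feed=.06)
    s=ctrl.state();print(round(r-np.pi/2,2),np.round(s["ft_force"],1))
p=np.array(s["tool_pos"])[:2]-ax;print("joint est",np.arctan2(p[1],p[0])-NY-np.pi/2,s["time_s"],s["width"]*94)
```

```text
pin r 0.05750574663029379 joint 0.1938307704337796
w 15.259347622361883 30.000507831573486 [-0.58053062  0.35681998  1.78138635] 28.825
0.37 [-1.5  1.3  3.5]
0.54 [-2.9  1.5  6.7]
0.71 [-3.8  2.4  7.7]
0.88 [-2.5  3.5  7.6]
1.05 [-4.5  4.   8.4]
1.23 [-5.5  3.5  9.4]
1.4 [-5.4  5.   9.7]
1.57 [-5.5  2.7  9.2]
joint est 1.570477755163929 31.425 15.18227697029383
```

Run:
```python
from h import *
ctrl.gripper_to(.55)
p=ctrl.state()["tool_pos"];ctrl.move_linear([p[0],p[1],.25],feed=.2)
ctrl.move_to(nest(-.03,0,.30),quat(NY+np.pi))
im,d,K,T=cam("wrist");cv2.imwrite("pics/lock.png",im)
W=cloud(d,K,T);P=W.reshape(-1,3);P=P[np.isfinite(P).all(1)];p=P[:,:2]-NC;c,s=np.cos(NY),np.sin(NY)
x=p@[c,s];y=p@[-s,c];z=P[:,2]
m=(abs(z-.05)<.006)&(abs(y)<.029)&(abs(x)<.071)
print("car1",m.sum(),np.round(np.median(z[m]),4))
m=(z>.1)&(z<.108)&(x>0.02)&(x<.08)&(abs(y)<.04);print("pin",m.sum(),cv2.minAreaRect(np.c_[x,y][m].astype(np.float32)))
m=(abs(z-.0615)<.004)&(x>.085)&(x<.14)&(abs(y)<.04);print("collar",cv2.minEnclosingCircle(np.c_[x,y][m].astype(np.float32)))
print(ctrl.state()["time_s"])
```

```text
car1 5749 0.0494
pin 206 ((0.046439167112112045, 0.0009153373539447784), (0.014846011064946651, 0.01504567451775074), 33.001731872558594)
collar ((0.10379129648208618, -0.00011096801608800888), 0.02161606214940548)
33.2333
```

View pics/lock.png

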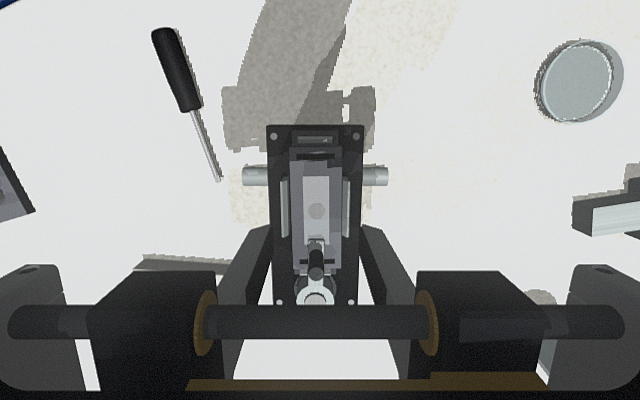

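The tongue lies along the carrier (pin px 316,260), so the collar is at about 1.55 rad. The carrier is still seated flat, and the robot is clear of everything.

```bash
python3 -c "
from station import ctrl
print(ctrl.hand_in())"
```

```text
the job is handed in; nothing more can be done
None
```

The job is handed in at about 33 s on the robot's clock: the bottom carrier lies flat in the nest, the collar is locked at about 1.55 rad, and the top-camera check after the draw showed the other three dropped flat in the magazine; the judge's verdict was not shown.

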